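Shift the bench nut runner into low gear

TASK

Put the bench nut runner into low: push its gear lever out of the near slot on the spindle side, across neutral, and fully home into the far slot on the motor side, and leave it standing there. Only push the lever with the fingers, never pinch its knob, and leave the loose nut, brass plug, spacer ring and bar clamp where they lie.

Things in the scene. Friction and masses are not known exactly. Their poses are not given: they have to be found in the camera images.
- runner: Bench nut runner, fixed: base 190 x 660 mm, grey gearbox 170 x 260 mm with a flat deck at 150 mm, dark finned motor on the +y end (terminal box to 173 mm), spindle, socket and stud at the -y end. Origin: on the cart top under the gate's centre. Its x points away from the robot (far), y to the motor (left), z up; it is turned by up to 26 degrees.
- gate (a point): Centre of the square steel gate plate (108 mm) on the deck, at its top face, 174 mm up; axes as the runner's. H-slot: neutral along y through the centre, 18 mm wide; legs along x at y = +21.5 mm (motor side) and -21.5 mm (spindle side), 16 mm wide, near slots to -x, far slots to +x. Tongue corners rounded 6 mm. The lever, a 12 mm rod, stands through it and pivots 99 mm below.
- lever_knob (a point): Centre of the black ball knob on the lever, 44 mm in diameter, 190 mm from the pivot: 265 mm above the cart with the lever upright, some 12 mm lower at a slot's end. It moves 53 mm to either side along the runner's x and 42 mm along its y, and is the highest thing on the machine.
- shift (a joint): Lever angle along the legs, rad: 0 in neutral, positive with the knob away from the robot (runner +x); stops at -0.28 and +0.28 (home in a near or far slot). Starts in the near slot on the spindle side, at -0.28 to -0.15. Passes from leg to leg only within about 0.04 of 0. Stays where it is left: friction of 3 to 4 N at the knob, no spring.
- cross (a joint): Lever angle across the gate, rad: positive with the knob towards the motor (runner +y); stops at -0.225 (spindle-side leg) and +0.225 (motor-side leg), with some 0.02 of play in a leg. Friction about 3 N at the knob, no spring.
- nut: Loose galvanized tension nut, hexagonal, 50 mm across flats, 30 mm high, standing flat on the gearbox deck between the gate and the spindle end. Origin: centre of its underside. Bystander.
- plug: Knurled brass inspection plug, 40 mm flange, 46 mm high, standing upright on the gearbox deck between the gate and the motor. Origin: centre of its underside. Bystander.
- spacer_ring: Orange polymer spacer ring, 80 mm outside, 56 mm inside, 14 mm high, flat on the cart on the robot's side of the runner. Origin: centre of its underside. Bystander.
- clamp: Bar clamp lying flat on the cart beyond the runner, 400 mm long along its y axis, 32 mm high, with a wooden screw handle; it grips a curved segment of black rubber bearing seal. Origin: under its middle. Bystander.

How it is judged:
By the outcome, as a careful person would: the job done as asked, in the order asked, and still so for the second after the job is handed in, with the robot touching nothing.
It also fails if it takes over 54 s, if anything falls off the work surface, if the arm or the gripper's body presses on something with over 40 N, if the wrist force passes 120 N, or if a joint passes its speed limit or range.

ROBOT

A 6-joint arm with a two-finger parallel gripper is mounted at the origin on the work surface. World frame = base frame: x ahead of the robot, y to its left, z up, the work surface at z = 0. Lengths are in m, angles in rad, forces in N, time in s.
With the tool pointing down it reaches from about 0.4 to 0.925 m from the base axis. Payload 12.5 kg.
Tool frame: the origin (TCP) lies at the very end of the fingers, on their centre line; the grasp point (between the pads) lies 19 mm behind it; z points along the fingers, y is the direction in which the jaws open and shut (so a half turn about z gives the same grasp; the last joint's range is limited). The gripper opens to 95 mm and grips with 3 to 60 N. Pads are 20 mm wide; open, the fingers measure 119 mm over their backs; the gripper's body (75 mm by 180 mm) begins 59 mm behind the grasp point.
Start: joints at [1.16, 0.491, 1.559, -0, 1.092, -0.106], TCP at [0.188, 0.596, 0.215] pointing down, gripper open.
Joint ranges: [-3.1, 3.1], [-0.84, 2.19], [0.05, 2.79], [-1.13, 4.28], [0.06, 2.93], [-2.69, 2.69]. Speed limits (rad/s): [2.22, 2.22, 2.79, 3.14, 3.14, 3.14].

INTERFACE

Orientations are given as a 3x3 rotation matrix whose columns are the frame's x, y, z axes.
In Python, from rig import monitor, vision, job gives the robot as it stands.
- The arm moves only by the shell command python3 -m handwheel 'ROWS' [FORCE]. ROWS is text: rows parted by semicolons, each of 5 numbers parted by spaces: the shift along the tool's x, y, z in mm, then the turn about the tool's z in degrees, then the closure, from 0 (fully open) to 1 (shut). A call has 1 to 10 rows; each row is the pose to reach, as a shift and turn from the pose commanded when the call began, along the tool's axes at that moment; what a row does not reach only later rows make up. A row lasts 1/10 s, in which the tool goes at most 50 mm and 8.59 degrees, less where a joint would pass 70% of its speed; a pose out of reach is approached as far as the arm can. A call with a gripper value outside its range is refused whole. The fingers move at their own pace and stop on an object; FORCE is the grip in N (left out, the last holds). Time passes only in rows, so rows that repeat a pose let the fingers close. It gives the time, the measured TCP pose, the force and the opening at its end, in the units of the state.
- monitor.get_state(): the state, without advancing time (a new reading comes with each control period).
- vision.camera(name): name is "scene" or "top" or "wrist"; returns (picture, depth): 384x512x3 uint8, red, green, blue; 384x512 float32, m along the optical axis (not along the pixel's ray), 0 where there is no reading.
- vision.camera_info(name): a dict with "fx", "fy", "cx", "cy" (pixels), "view" (4x4, takes a point from world to camera coordinates). Camera axes: x right, y down, z forward; pixel columns grow to the right and rows downward; lengths in m; the calibration is good to about 2 mm. The wrist camera is an equidistant fisheye: a pixel r from the principal point sees the ray r / f radians off the axis. A picture is of the moment at which its call begins: read the wrist's pose just before it. camera_info takes no time and is no camera call; for the wrist camera it gives the pose at the moment of the call.
- job.finish_job(): hands the job in, once; it reports no verdict.
Trained networks look in the newest picture that a camera, given by its name, has taken for a name from the list of things; names that differ only in an ending like _2 or _b are one class to them, and where a whole thing is asked for, a point or a joint stands for the part that bears it (a point fixed in the world has none). Each returns a list of dicts, best first, with "p" (0 to 1); they miss things now and then, are a little off and sometimes report something else, mostly with a low value. They report only what shows in the picture. A call takes as long as a camera call.
- vision.recognise(camera, name): "centre" ([x, y, z] in m, in world coordinates, good to about 4 mm: the middle of the surface that is visible of it).
- vision.pinpoint(camera, name): "centre" ([x, y, z] in m, in world coordinates, good to about 4 mm: a listed point, or the origin of a listed thing).
The state is a dict: "clock": time; "q": joint angles; "dq": joint speeds; "effort": joint torques, N m; "ee_pos": TCP position; "tool_rot": TCP orientation; "wrist_force": force on the tool from outside, world axes, zero at the start; "wrist_torque": the same for the moment, N m; "opening": finger opening in m.
Only numpy, scipy, OpenCV 4.12 (cv2) and the standard library are available. Lean on these libraries where they do the work, as an engineer would, in place of code of your own. Each camera call takes 0.05 s, during which the arm holds its last target.

## Working session

There is one attempt and no reset: what is moved stays moved. The work goes in short steps, Python scripts to look and compute and a shell command to move; the robot and the scene stay as the last step left them, time stands still between calls to the robot, and variables do not carry over. Pictures are saved under pics/ and viewed, and the job is handed in when it is done.

```bash
mkdir -p pics; ls
python3 - <<'E'
from rig import monitor, vision
import cv2
s=monitor.get_state(); print(s['clock'],s['ee_pos'],s['tool_rot'],s['wrist_force'],s['opening'])
for c in ['scene','top']:
    im,d=vision.camera(c); cv2.imwrite(f'pics/{c}0.png',im[:,:,::-1])
    for n in ['gate','lever_knob','runner','nut','plug']:
        print(c,n,vision.pinpoint(c,n)[:1])
    print(c, 'k',vision.recognise(c,'lever_knob')[:2])
print(monitor.get_state()['clock'])
E
```

```text
pics
0.0 [0.18746492 0.59596354 0.21405336] [[-9.53908948e-01  3.00095869e-01 -4.33133840e-04]
 [ 3.00096166e-01  9.53908371e-01 -1.05436655e-03]
 [ 9.67589481e-05 -1.13575150e-03 -9.99999350e-01]] [-0.09422155 -0.24499645  0.43469812] 0.09530327391262328
scene gate [{'centre': [0.579, -0.0749, 0.1694], 'p': 0.84}]
scene lever_knob [{'centre': [0.5585, -0.1233, 0.2612], 'p': 0.72}]
scene runner [{'centre': [0.5776, -0.0765, 0.0032], 'p': 0.72}]
scene nut [{'centre': [0.5621, -0.1682, 0.1533], 'p': 0.75}]
scene plug [{'centre': [0.559, 0.0167, 0.1485], 'p': 0.81}]
scene k [{'centre': [0.5691, -0.1252, 0.2613], 'p': 0.94}]
top gate [{'centre': [0.5769, -0.0729, 0.1781], 'p': 0.71}]
top lever_knob [{'centre': [0.5506, -0.1236, 0.2554], 'p': 0.96}]
top runner [{'centre': [0.5849, -0.0745, 0.0013], 'p': 0.55}]
top nut [{'centre': [0.5624, -0.1706, 0.1475], 'p': 0.86}]
top plug [{'centre': [0.5596, 0.0131, 0.1505], 'p': 0.76}]
top k [{'centre': [0.5555, -0.1149, 0.266], 'p': 0.8}]
0.7
```

View pics/scene0.png

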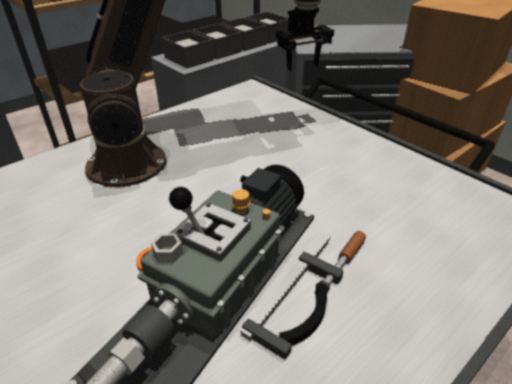

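View pics/top0.png

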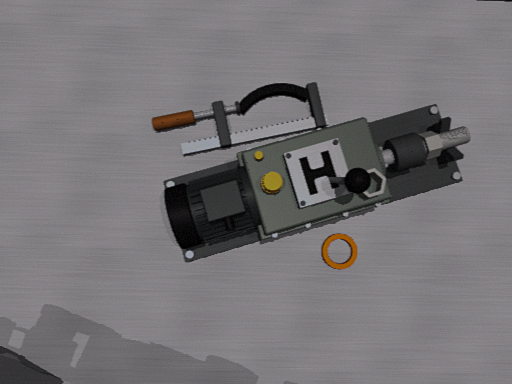

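The top view shows the H-gate at about (318,173), the knob at (357,181) over the spindle side and near, and the nut behind it at (375,185). The motor is to the left, turned roughly 15°. Next I'll refine the yaw, gate and knob from depth.

```bash
cat > h.py <<'E'
import numpy as np, cv2
from rig import monitor, vision
def cloud(c):
    im,d=vision.camera(c); i=vision.camera_info(c); V=np.array(i['view'])
    v,u=np.mgrid[:384,:512]; P=np.stack([(u-i['cx'])/i['fx']*d,(v-i['cy'])/i['fy']*d,d],-1)
    W=(P-V[:3,3])@V[:3,:3]; W[d==0]=np.nan
    return im,W
def sphere(W,im,c0):
    m=(np.linalg.norm(W-np.array(c0),axis=-1)<.04)&(im.max(-1)<90)&(W[...,2]>.235)
    p=W[m]
    from scipy.optimize import least_squares
    r=least_squares(lambda c:np.linalg.norm(p-c,axis=1)-.022,c0,loss='soft_l1',f_scale=.002)
    return r.x,len(p),np.sqrt(np.mean(r.fun**2))
E
python3 - <<'E'
from h import *
for c in ['top','scene']:
    im,W=cloud(c)
    print(c,'knob',sphere(W,im,[.553,-.1235,.257]))
    z=W[...,2]
    m=(abs(z-.174)<.005)&(np.hypot(W[...,0]-.578,W[...,1]+.074)<.08)&(im.min(-1)>110)
    p=W[m]; r=cv2.minAreaRect((p[:,:2]*1000).astype(np.float32)); print('gate',r,np.median(p[:,2]),len(p))
    m=(abs(z-.15)<.006)&(np.hypot(W[...,0]-.578,W[...,1]+.074)<.2)
    p=W[m]; print('deck',cv2.minAreaRect((p[:,:2]*1000).astype(np.float32)),np.median(p[:,2]))
    if c=='top':
        for u,v in [(190,254),(463,176),(170,184),(434,110)]: print(W[v,u])
E
```

```text
top knob (array([ 0.555676 , -0.1243695,  0.2561206]), 542, np.float64(0.0008695251196401623))
gate ((580.9502563476562, -75.04484558105469), (107.98870849609375, 107.63546752929688), 17.317874908447266) 0.17361048441421123 1966
deck ((570.43017578125, -41.91511535644531), (169.75880432128906, 327.7010192871094), 17.50387191772461) 0.14955607801846
[0.41589901 0.1798212  0.02229481]
[ 6.07302209e-01 -4.46214783e-01 -6.19188277e-06]
[0.56970615 0.23018325 0.0208823 ]
[ 0.75753272 -0.37242998  0.01975001]
scene knob (array([ 0.55464385, -0.12406999,  0.25804265]), 421, np.float64(0.0011704230419934763))
gate ((582.8411865234375, -83.949462890625), (108.9754638671875, 130.26815795898438), 17.66414451599121) 0.17550339137189563 1349
deck ((571.0131225585938, -43.96437072753906), (170.89234924316406, 326.82177734375), 17.245555877685547) 0.15136058789011078
```

```bash
cat >> h.py <<'E'
G=np.array([.581,-.075]); th=np.radians(17.4); EX=np.array([np.cos(th),np.sin(th)]); EY=np.array([-np.sin(th),np.cos(th)])
def run(p): d=np.array(p[:2])-G; return np.round(np.array([d@EX,d@EY])*1000,1)
def goto(rx,ry,z):
    s=monitor.get_state(); R=np.array(s['tool_rot']); p=np.array(s['ee_pos'])
    t=np.r_[G+rx/1000*EX+ry/1000*EY,z/1000]
    a=np.degrees(np.arctan2(R[1,1],R[0,1]))
    print('t',s['clock'],'run',run(p),'z',p[2],'shift',np.round(R.T@(t-p)*1000,1),'turn',round(-(90+17.4-a),2),'F',np.round(s['wrist_force'],1),'op',s['opening'])
E
python3 -c "
from h import *
goto(-100,-40,270)"
```

```text
t 0.8 run [-174.7  758.2] z 0.21467070538023963 shift [-517.6 -612.2  -55.4] turn -34.86 F [0.1 0.1 0.6] op 0.0952318142057699
```

```bash
python3 -m handwheel '-20 -24 -40 -5 1; -50 -60 -55 -10 1; -84 -99 -55 -15 1; -116 -137 -55 -20 1; -148 -175 -55 -25 1; -180 -213 -55 -30 1; -212 -250 -55 -34.9 1; -244 -288 -55 -34.9 1; -276 -326 -55 -34.9 1; -308 -364 -55 -34.9 1'; python3 -c "
from h import *
goto(-100,-40,270)"
```

```text
clock: 1.8
ee_pos: [0.3724, 0.1547, 0.27]
tool_rot: [[-0.954, -0.3, 0.001], [-0.3, 0.954, 0.0], [-0.001, 0.0, -1.0]]
wrist_force: [0.7, 0.2, -0.3]
opening: 0.0204
t 1.8 run [-130.3  281.6] z 0.2699857715388291 shift [ -30.  -321.6    0. ] turn 0.05 F [ 0.7  0.2 -0.3] op 0.020370330717444207
```

```bash
python3 -m handwheel '-3 -40 0 0 1; -7 -80 0 0 1; -11 -120 0 0 1; -15 -160 0 0 1; -19 -200 0 0 1; -23 -240 0 0 1; -27 -280 0 0 1; -30 -310 10 0 1; -30 -322 25 0 1; -30 -322 30 0 1'
python3 - <<'E'
from h import *
goto(-68,-40,240)
im,W=cloud('top'); print(sphere(W,im,[.555,-.124,.257]))
cv2.imwrite('pics/t1.png',im[:,:,::-1])
im,d=vision.camera('wrist');cv2.imwrite('pics/w1.png',im[:,:,::-1])
E
```

```text
clock: 2.8
ee_pos: [0.4971, -0.1428, 0.2382]
tool_rot: [[-0.955, -0.298, -0.002], [-0.298, 0.955, 0.001], [0.001, 0.001, -1.0]]
wrist_force: [0.6, 0.5, 0.5]
opening: 0.0006
t 2.8 run [-100.4  -39.6] z 0.23821853873463897 shift [-32.4  -0.3  -1.8] turn -0.07 F [0.6 0.5 0.5] op 0.0005860342215619463
(array([ 0.5557156 , -0.12437691,  0.25611077]), 537, np.float64(0.0008502710148997033))
```

View pics/w1.png

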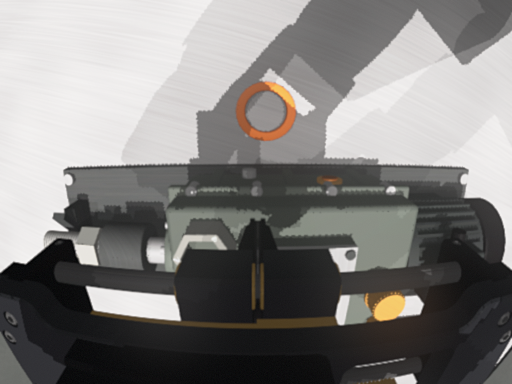

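View pics/t1.png

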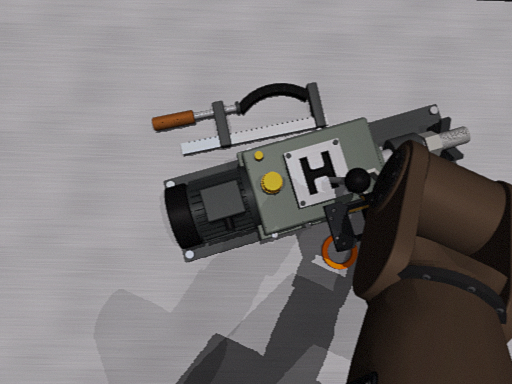

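The shut fingers stand about 29 mm short of the knob (knob at top-view pixel (357,180)), over open deck. Now pushing slowly towards neutral.

```bash
python3 -m handwheel '-10 0 0 0 1; -20 0 0 0 1; -27 0 0 0 1; -33 0 0 0 1; -39 0 0 0 1; -45 0 0 0 1; -51 0 0 0 1; -56 0 0 0 1; -60 0 0 0 1; -60 0 0 0 1'
python3 - <<'E'
from h import *
goto(-32,-40,240)
im,W=cloud('top'); c=sphere(W,im,[.58,-.115,.262]);print(c,run(c[0]))
cv2.imwrite('pics/t2.png',im[:,:,::-1])
im,W=cloud('scene'); c=sphere(W,im,[.58,-.115,.262]);print(c,run(c[0]))
cv2.imwrite('pics/s2.png',im[:,:,::-1])
E
```

```text
clock: 3.9
ee_pos: [0.5549, -0.1235, 0.2394]
tool_rot: [[-0.954, -0.3, 0.0], [-0.3, 0.954, 0.0], [-0.0, 0.0, -1.0]]
wrist_force: [-3.0, -1.5, 1.3]
opening: 0.0005
t 3.9 run [-39.5 -38.5] z 0.2394347150876084 shift [-7.5 -1.5 -0.6] turn 0.04 F [-3.  -1.5  1.3] op 0.0004897764008235558
(array([ 0.58589267, -0.11595991,  0.26039459]), 100, np.float64(0.0007424646527325129)) [ -7.6 -40.5]
(array([ 0.58180063, -0.11732692,  0.26381373]), 689, np.float64(0.006199682394581974)) [-11.9 -40.6]
```

View pics/s2.png

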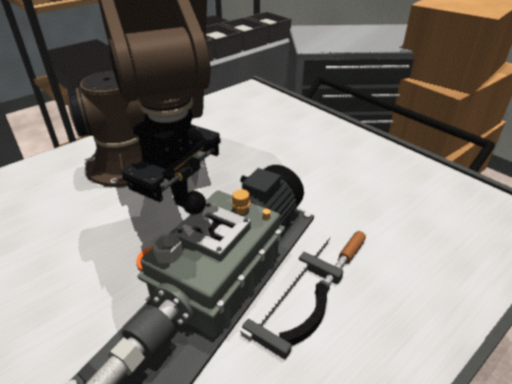

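View pics/t2.png

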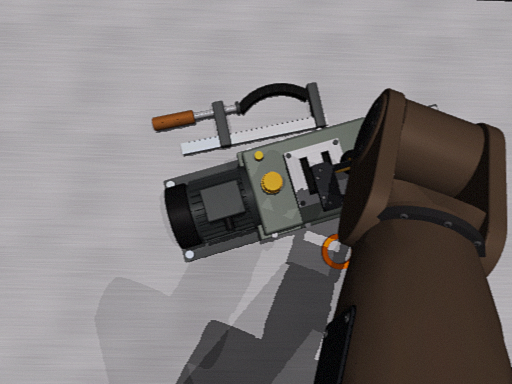

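The knob (scene view (195,203)) is in contact at x' ≈ -7.6 mm with about 3.4 N. I'll push 7.5 mm more to neutral.

```bash
python3 -m handwheel '-3 0 0 0 1; -5 0 0 0 1; -7 0 0 0 1; -7.5 0 0 0 1; -7.5 0 0 0 1'
python3 - <<'E'
from h import *
goto(-32,-40,240)
im,W=cloud('top'); c=sphere(W,im,[.592,-.112,.263]);print(c,run(c[0]))
E
python3 -m handwheel '8 0 0 0 1; 25 0 0 0 1; 38 -20 0 0 1; 40 -45 0 0 1; 40 -60 0 0 1; 40 -70 0 0 1;  40 -70 0 0 1'
python3 - <<'E'
from h import *
goto(0,-85,240)
im,W=cloud('top'); c=sphere(W,im,[.592,-.112,.263]);print(c,run(c[0]))
cv2.imwrite('pics/t3.png',im[:,:,::-1])
im,W=cloud('scene'); c=sphere(W,im,[.592,-.112,.263]);print(c,run(c[0]))
cv2.imwrite('pics/s3.png',im[:,:,::-1])
E
```

```text
clock: 4.5
ee_pos: [0.5617, -0.1214, 0.2396]
tool_rot: [[-0.954, -0.3, 0.0], [-0.3, 0.954, 0.0], [-0.0, 0.0, -1.0]]
wrist_force: [-2.7, -1.9, 2.8]
opening: 0.0002
t 4.5 run [-32.3 -38.5] z 0.2396010284600177 shift [-0.3 -1.5 -0.4] turn 0.04 F [-2.7 -1.9  2.8] op 0.00022955212850973272
(array([ 0.59260329, -0.11364903,  0.25979185]), 86, np.float64(0.0007100656672425136)) [ -0.5 -40.4]
clock: 5.25
ee_pos: [0.5446, -0.2009, 0.2392]
tool_rot: [[-0.954, -0.299, -0.0], [-0.299, 0.954, 0.0], [0.0, 0.0, -1.0]]
wrist_force: [0.0, 0.2, -0.3]
opening: 0.0003
t 5.25 run [ -72.3 -109.3] z 0.2392225758358845 shift [-72.3  24.3  -0.8] turn -0.02 F [ 0.   0.2 -0.3] op 0.0002662993531884873
(array([ 0.5924475 , -0.11364153,  0.25999613]), 534, np.float64(0.0008680294424398367)) [ -0.6 -40.3]
(array([ 0.59132569, -0.11344393,  0.26175057]), 464, np.float64(0.0012049365761929232)) [ -1.6 -39.8]
```

View pics/s3.png

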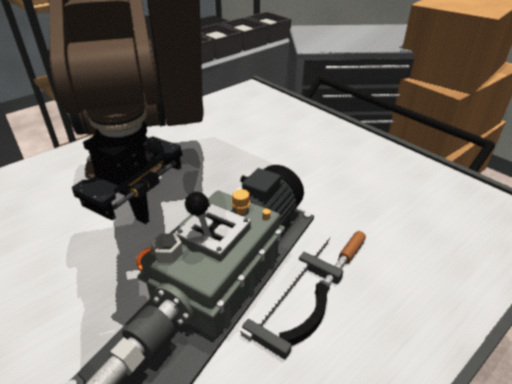

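The lever stays in neutral (x' about -1 mm). Next I'll go round to the spindle side and push it across.

```bash
python3 -m handwheel '-20 0 0 0 1; -45 0 0 0 1; -65 0 0 0 1; -71 3 0 0 1; -71 12 0 0 1; -71 22 0 0 1; -71 28 0 0 1; -71 34 0 0 1; -71 40 0 0 1; -71 40 0 0 1'
python3 - <<'E'
from h import *
goto(0,7,240)
im,W=cloud('scene'); c=sphere(W,im,[.592,-.112,.263]);print(c,run(c[0]))
cv2.imwrite('pics/s4.png',im[:,:,::-1])
E
```

```text
clock: 6.35
ee_pos: [0.6, -0.1404, 0.2401]
tool_rot: [[-0.954, -0.3, 0.001], [-0.3, 0.954, -0.0], [-0.001, -0.0, -1.0]]
wrist_force: [-0.1, -0.5, 0.4]
opening: 0.0006
t 6.35 run [ -1.4 -68.1] z 0.24008596536944896 shift [-1.5 75.1  0.1] turn 0.05 F [-0.1 -0.5  0.4] op 0.00064861975588959
(array([ 0.59430496, -0.12626524,  0.2641447 ]), 513, np.float64(0.0053574611027591736)) [ -2.6 -52.9]
```

View pics/s4.png

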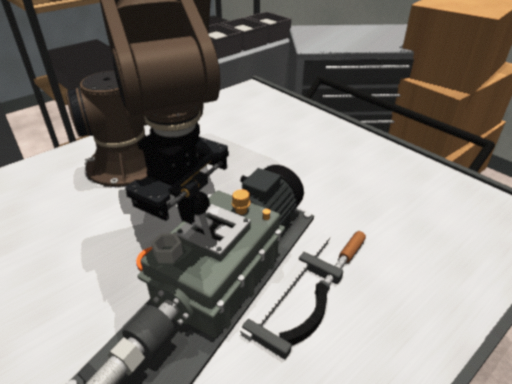

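The fingers are right beside the knob (scene (197,205)) with almost no force yet. Keep going in +y'.

```bash
python3 -m handwheel '0 5 0 0 1; 0 10 0 0 1; 0 15 0 0 1; 0 20 0 0 1; 0 20 0 0 1'
python3 - <<'E'
from h import *
goto(0,7,240)
im,W=cloud('top')
cv2.imwrite('pics/t5.png',im[:,:,::-1])
c=sphere(W,im,[.592,-.112,.263]);print(c,run(c[0]))
im,W=cloud('scene')
cv2.imwrite('pics/s5.png',im[:,:,::-1])
print([ (x['p'],run(x['centre'])) for x in vision.pinpoint('scene','lever_knob')])
E
```

```text
clock: 6.9
ee_pos: [0.5938, -0.1208, 0.2395]
tool_rot: [[-0.954, -0.3, -0.001], [-0.3, 0.954, 0.001], [0.0, 0.001, -1.0]]
wrist_force: [0.7, 0.2, 0.3]
opening: 0.0004
t 6.9 run [ -1.4 -47.6] z 0.23952953050531575 shift [-1.5 54.6 -0.4] turn 0.07 F [0.7 0.2 0.3] op 0.00044193840417984694
(array([ 0.58570213, -0.09171827,  0.26355231]), 127, np.float64(0.0010031937048266286)) [ -0.5 -17.4]
[(0.67, array([ -0.2, -16.6]))]
```

View pics/s5.png

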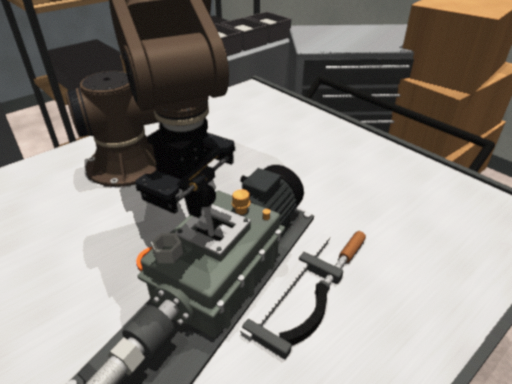

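View pics/t5.png

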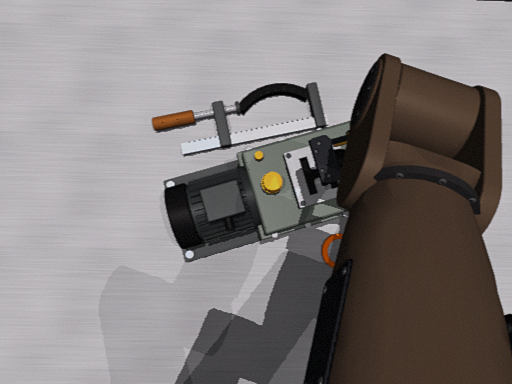

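The knob has moved to y' = -17 at x' ≈ -0.5, riding along neutral. Continue.

```bash
python3 -m handwheel '0 5 0 0 1; 0 10 0 0 1; 0 15 0 0 1; 0 20 0 0 1; 0 25 0 0 1; 0 30 0 0 1; 0 35 0 0 1; 0 40 0 0 1; 0 45 0 0 1; 0 45 0 0 1'
python3 - <<'E'
from h import *
goto(0,7,240)
im,W=cloud('top')
cv2.imwrite('pics/t6.png',im[:,:,::-1])
c=sphere(W,im,[.574,-.047,.263]);print(c,run(c[0]))
im,W=cloud('scene')
cv2.imwrite('pics/s6.png',im[:,:,::-1])
print([ (x['p'],run(x['centre'])) for x in vision.pinpoint('scene','lever_knob')])
E
```

```text
clock: 8.05
ee_pos: [0.5803, -0.0779, 0.2394]
tool_rot: [[-0.954, -0.3, -0.001], [-0.3, 0.954, 0.001], [0.0, 0.001, -1.0]]
wrist_force: [-0.3, -0.5, 0.6]
opening: 0.0003
t 8.05 run [-1.5 -2.6] z 0.23942653082132817 shift [-1.5  9.6 -0.6] turn 0.06 F [-0.3 -0.5  0.6] op 0.0002945151101103414
(array([ 0.57171163, -0.04801644,  0.26172055]), 45, np.float64(0.000754379368765745)) [-0.8 28.5]
[(0.6, array([-0.5, 27.8]))]
```

View pics/s6.png

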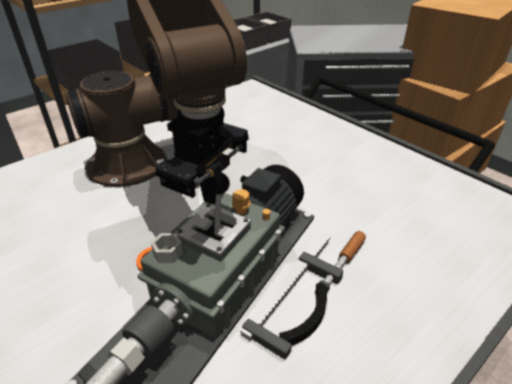

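```bash
python3 -m handwheel '0 4 0 0 1; 0 7 0 0 1; 0 10 0 0 1; 0 11.5 0 0 1; 0 12.5 0 0 1;  0 12.5 0 0 1'
python3 - <<'E'
from h import *
goto(-80,5,240)
im,W=cloud('top')
c=sphere(W,im,[.57,-.037,.263]);print(c,run(c[0]))
print([ (x['p'],run(x['centre'])) for x in vision.pinpoint('top','lever_knob')])
E
```

```text
clock: 8.8
ee_pos: [0.5769, -0.0667, 0.2397]
tool_rot: [[-0.954, -0.3, 0.0], [-0.3, 0.954, 0.0], [-0.0, 0.0, -1.0]]
wrist_force: [0.6, -0.6, -0.9]
opening: 0.0005
t 8.8 run [-1.4  9.2] z 0.23967635725327815 shift [78.6 -4.1 -0.3] turn 0.04 F [ 0.6 -0.6 -0.9] op 0.0004702492362946492
(array([ 0.56901667, -0.03916369,  0.26139686]), 25, np.float64(0.0005423121470217667)) [-0.7 37.8]
[(0.46, array([-5.8, 39.6]))]
```

```bash
python3 -m handwheel '0 1.5 0 0 1; 0 3 0 0 1; 0 3 0 0 1'
python3 - <<'E'
from h import *
goto(-80,40,240)
E
python3 -m handwheel '0 -10 0 0 1; 20 -18 0 0 1; 45 -15 0 0 1; 70 5 0 0 1; 80 20 0 0 1; 80 30 0 0 1; 80 30 0 0 1'
python3 - <<'E'
from h import *
goto(-80,40,240)
im,W=cloud('top')
cv2.imwrite('pics/t7.png',im[:,:,::-1])
c=sphere(W,im,[.57,-.037,.263]);print(c,run(c[0]))
im,W=cloud('scene')
c=sphere(W,im,[.57,-.037,.263]);print(c,run(c[0]))
cv2.imwrite('pics/s7.png',im[:,:,::-1])
E
```

```text
clock: 9.2
ee_pos: [0.576, -0.0638, 0.2396]
tool_rot: [[-0.954, -0.3, -0.0], [-0.3, 0.954, 0.0], [-0.0, 0.0, -1.0]]
wrist_force: [-0.6, -0.7, -1.1]
opening: 0.0001
t 9.2 run [-1.4 12.2] z 0.23960445491023447 shift [78.5 27.9 -0.4] turn 0.04 F [-0.6 -0.7 -1.1] op 6.105684032373001e-05
clock: 9.9
ee_pos: [0.4911, -0.0588, 0.2401]
tool_rot: [[-0.954, -0.3, 0.001], [-0.3, 0.954, 0.0], [-0.001, -0.0, -1.0]]
wrist_force: [-0.1, -0.4, 0.7]
opening: 0.0007
t 9.9 run [-80.9  42.3] z 0.24006792718279582 shift [-0.9 -2.3  0.1] turn 0.07 F [-0.1 -0.4  0.7] op 0.0007396875191141164
(array([ 0.5677007 , -0.03541922,  0.26002211]), 295, np.float64(0.0007978425344561547)) [-0.9 41.7]
(array([ 0.56674644, -0.03546408,  0.26115232]), 403, np.float64(0.001626955036297287)) [-1.8 42. ]
```

View pics/s7.png

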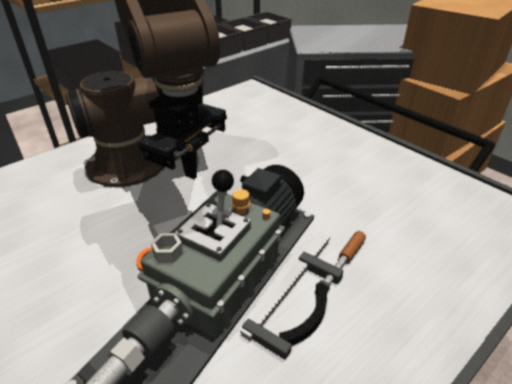

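View pics/t7.png

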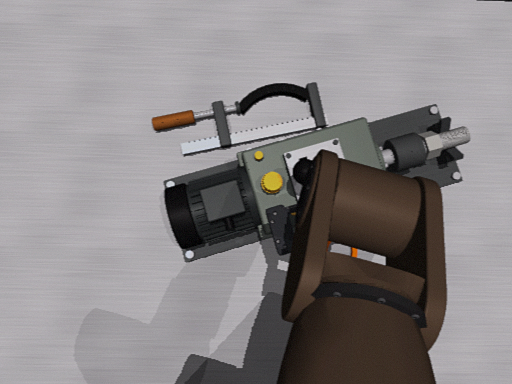

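The lever now stands at (x', y') = (-1, 42) mm, in the motor-side leg (scene knob (223,180)), with the fingers on the near side of it. Push into the far slot.

```bash
python3 -m handwheel '-15 0 0 0 1; -30 0 0 0 1; -40 0 0 0 1; -47 0 0 0 1; -54 0 0 0 1; -61 0 0 0 1; -68 0 0 0 1; -75 0 0 0 1; -82 0 0 0 1; -88 0 0 0 1'; python3 -c "
from h import *
goto(21,42,240)"
python3 -m handwheel '-3 0 0 0 1; -5 0 0 0 1; -7 0 0 0 1; -8 0 0 0 1; -8 0 0 0 1'
python3 - <<'E'
from h import *
goto(21,42,240)
im,W=cloud('scene')
cv2.imwrite('pics/s8.png',im[:,:,::-1])
print([ (x['p'],run(x['centre'])) for x in vision.pinpoint('scene','lever_knob')])
im,W=cloud('top')
c=sphere(W,im,[.613,-.020,.254]);print(c,run(c[0]))
E
```

```text
clock: 11.0
ee_pos: [0.575, -0.0328, 0.2392]
tool_rot: [[-0.954, -0.3, -0.001], [-0.3, 0.954, -0.0], [0.001, 0.0, -1.0]]
wrist_force: [-3.6, -1.9, -2.3]
opening: 0.0004
t 11.0 run [ 6.9 42. ] z 0.2392032902805037 shift [-14.1  -0.   -0.8] turn 0.04 F [-3.6 -1.9 -2.3] op 0.00037409065543204186
clock: 11.5
ee_pos: [0.5823, -0.0305, 0.2396]
tool_rot: [[-0.954, -0.3, -0.0], [-0.3, 0.954, 0.0], [0.0, 0.0, -1.0]]
wrist_force: [-2.5, -0.9, -2.4]
opening: 0.0004
t 11.5 run [14.5 42.1] z 0.2396025116033143 shift [-6.5 -0.1 -0.4] turn 0.03 F [-2.5 -0.9 -2.4] op 0.00039495873104475245
[(0.97, array([50.3, 41.5]))]
(array([ 0.613, -0.02 ,  0.254]), 0, np.float64(nan)) [47.  42.9]
  return _methods._mean(a, axis=axis, dtype=dtype,
  ret = ret.dtype.type(ret / rcount)
```

View pics/s8.png

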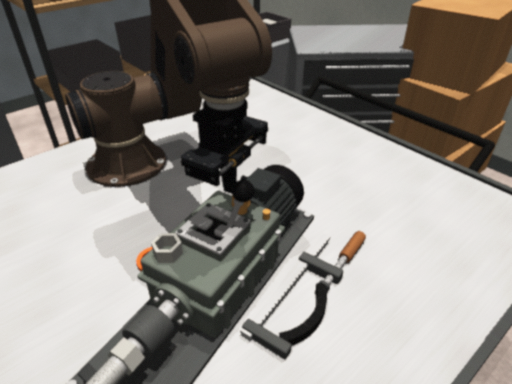

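The knob is about 46–50 mm along the far slot, and the force is still only the lever's friction. Creep on until the stop shows in the force.

```bash
python3 -m handwheel '-1.5 0 0 0 1; -3 0 0 0 1; -4 0 0 0 1; -4 0 0 0 1' | grep -E 'ee|force'
python3 -m handwheel '-1 0 0 0 1; -2 0 0 0 1; -2 0 0 0 1' | grep -E 'ee|force'
```

```text
ee_pos: [0.5863, -0.0293, 0.2396]
wrist_force: [-2.1, -0.5, -0.9]
ee_pos: [0.5881, -0.0288, 0.2395]
wrist_force: [-2.8, -1.4, -2.1]
```

```bash
python3 -m handwheel '-0.7 0 0 0 1; -1.5 0 0 0 1; -1.5 0 0 0 1' | grep -E 'ee|force'
python3 -m handwheel '-0.5 0 0 0 1; -1 0 0 0 1; -1 0 0 0 1' | grep -E 'ee|force'
```

```text
ee_pos: [0.5889, -0.0285, 0.2394]
wrist_force: [-6.9, -3.7, -2.3]
ee_pos: [0.5893, -0.0284, 0.2393]
wrist_force: [-8.9, -4.2, -0.9]
```

```bash
python3 -m handwheel '-1 0 0 0 1; -2 0 0 0 1; -2 0 0 0 1' | grep -E 'ee|force'
python3 -m handwheel '5 0 0 0 1; 20 0 0 0 1; 40 0 0 0 1; 65 0 0 0 1; 95 0 0 0 1; 130 0 -10 0 1; 160 0 -20 0 1; 170 0 -20 0 1; 170 0 -20 0 1' | grep -E 'clock|ee|force'
python3 - <<'E'
from h import *
for c in ['scene','top']:
    im,W=cloud(c); k=sphere(W,im,[.617,-.019,.254]);print(k,run(k[0]))
    for n in ['nut','plug','spacer_ring','clamp']: print(n,vision.pinpoint(c,n)[:1])
    cv2.imwrite(f'pics/{c}9.png',im[:,:,::-1])
E
```

```text
ee_pos: [0.5901, -0.0281, 0.2392]
wrist_force: [-16.3, -6.6, 1.1]
clock: 14.15
ee_pos: [0.4303, -0.0786, 0.2603]
wrist_force: [0.9, 0.0, -0.6]
(array([ 0.61762354, -0.02081594,  0.25449717]), 410, np.float64(0.0009249835364871882)) [51.2 40.8]
nut [{'centre': [0.5621, -0.1669, 0.1508], 'p': 0.77}]
plug [{'centre': [0.5612, 0.014, 0.1467], 'p': 0.54}]
spacer_ring [{'centre': [0.4248, -0.1517, 0.0004], 'p': 0.51}]
clamp [{'centre': [0.7148, 0.0509, -0.0022], 'p': 0.75}]
(array([ 0.61880682, -0.02088213,  0.25267164]), 516, np.float64(0.0008573194226325564)) [52.3 40.3]
nut [{'centre': [0.562, -0.1701, 0.145], 'p': 0.58}]
plug [{'centre': [0.5595, 0.0113, 0.1466], 'p': 0.89}]
spacer_ring [{'centre': [0.5763, -0.0723, 0.1764], 'p': 0.44}]
clamp [{'centre': [0.7161, 0.0509, -0.0006], 'p': 0.93}]
```

View pics/top9.png

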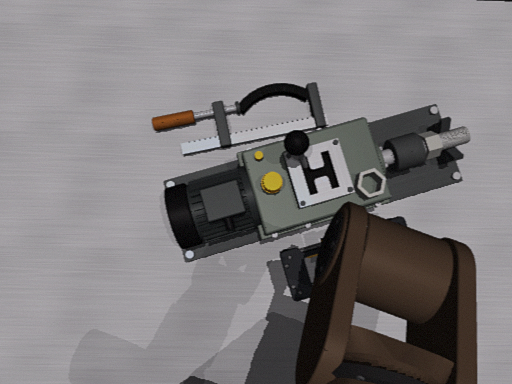

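View pics/scene9.png

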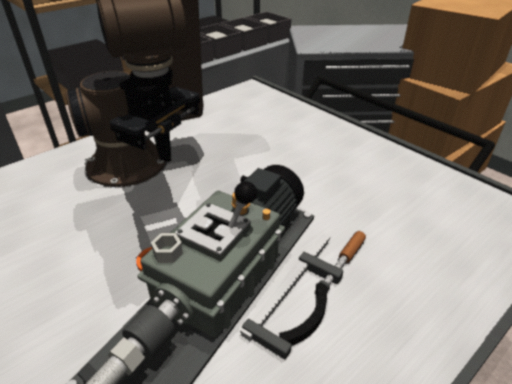

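The lever stands in the far motor-side slot (top view knob (296,143)), about 52 mm out against 52.5 mm nominal. The nut at (371,183), plug, clamp and ring have not moved, and the arm is clear.

```bash
python3 -c "
from rig import job; print(job.finish_job())"
```

```text
the job is handed in; nothing more can be done
None
```

The nut runner is in low: the lever stands home in the far slot on the motor side. I handed the job in at about 14.5 s. I only pushed the knob with shut fingers: out of the near spindle-side slot to neutral, across to the motor side, then out to the far stop.

**Lever position:** At the stop the push force rose from about 3 N (lever friction) to about 17 N and the fingers stalled. After I backed off, the knob measured 51.2 mm (scene camera) and 52.3 mm (top camera) along x, against 52.5 mm expected at the stop. Across the gate it measured 40 to 41 mm, against 42 mm expected, which is within the leg's play.

**Bystanders:** The nut and plug read within about 4 mm of where they started, which is the detectors' accuracy. The clamp looks unmoved in the top pictures from before and after. I had no starting reading for the spacer ring. In the last top picture the arm hides it, and the detector wrongly placed it on the gate with a low score. The scene camera shows it on the cart on the robot's side (also a low score), and the fingers never went below 238 mm.

The arm ended clear of everything, with wrist force near zero.

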